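Photograph the retinoscopy racks on the light box

ROBOT

A 6-joint arm with a two-finger parallel gripper is mounted at the origin on the work surface. World frame = base frame: x ahead of the robot, y to its left, z up, the work surface at z = 0. Lengths are in m, angles in rad, forces in N, time in s.
With the tool pointing down it reaches from about 0.225 to 0.875 m from the base axis. Payload 3.4 kg.
Tool frame: the origin (TCP) lies at the centre of the arm's flange, where the gripper is bolted on; the fingertips stand 173 mm ahead of it and the grasp point (between the pads) lies 155 mm ahead of it (bot.tip_reach is the distance from the TCP to the fingertips, in m); z points along the fingers, y is the line along which they close (so a half turn about z gives the same grasp; the last joint's range is limited). The gripper opens to 85 mm and grips with 20 to 120 N. Pads are 22 mm wide; open, the fingers measure 114 mm over their backs; the gripper's body (76 mm by 85 mm) begins 54 mm behind the grasp point. The pads swing forward as they close: fully open they stand 13 mm farther back than shut.
Start: joints at [-1.359, 0.276, 1.505, -0, 1.361, -0.121], TCP at [0.188, -0.543, 0.405] pointing down, gripper open.
Joint ranges: [-2.89, 2.89], [-0.75, 2.08], [0.22, 2.7], [-1.18, 4.32], [0.11, 2.71], [-2.7, 2.7]. Speed limits (rad/s): [2.57, 2.57, 3.14, 3.14, 3.14, 3.14].

INTERFACE

Orientations are given as a unit quaternion [w, x, y, z].
In Python, from bench import bot, cams, kinematics gives the robot as it stands (bot), with the cameras (cams) and the kinematics (kinematics). Calls block until the motion is done:
- bot.move_ptp(position, orientation): joint-space move of the TCP to a pose.
- bot.servo_line(position, rotation=None, max_speed=0.15): straight line of the TCP; rotation=None keeps the orientation; max_speed is the mean speed in m/s.
- bot.move_joints(angles): joint-space move.
- bot.grip(opening, newtons=None): finger opening in m; newtons is the grip in N (None keeps the last); returns when the fingers have stopped.
- bot.dwell(seconds).
- kinematics.solve_ik(position, orientation): joint angles nearest the present ones, or None.
- bot.state(): the state.
- cams.grab_frame(name): name is "scene" or "top"; returns the picture (384x512x3 uint8, red, green, blue); there is no depth.
- cams.camera_model(name): a dict with "camera_matrix" (3x3 intrinsics, pixels), "pose" (4x4, takes a point from camera to world coordinates). Camera axes: x right, y down, z forward; pixel columns grow to the right and rows downward; lengths in m; the calibration is good to about 2 mm. A picture is of the moment at which its call begins. camera_model takes no time and is no camera call.
A pose or a line that the arm cannot do raises bot.MotionError and nothing moves.
- bot.hand_in(): hands the job in; it is judged then, once.
The state is a dict: "t": time; "joint_positions": joint angles; "qvel": joint speeds; "joint_efforts": joint torques, N m; "eef_pos": TCP position; "eef_rot": TCP orientation; "contact_force": force on the tool from outside, world axes, zero at the start; "wrist_torque": the same for the moment, N m; "finger_gap": finger opening in m; "grasp_force": force on a finger pad.
Only numpy, scipy, OpenCV 4.12 (cv2) and the standard library are available. Lean on these libraries where they do the work, as an engineer would, in place of code of your own. Each camera call takes 0.05 s, during which the arm holds its last target. There are 200 camera calls.

TASK

Switch on the light box with its toggle, take every retinoscopy rack out of the wooden tray and lay it in its lane of the box, handle towards the robot (five-lens rack in the left lane, four-lens in the middle, three-lens in the right, as the robot sees them; a missing rack's lane stays empty), pushed home against the end fence and flush along the guide strip on its left. With all racks home and the lamp lit, take up the hand imager and, from the left lane to the right, hold its window straight above the middle of each rack's lens row, about 7 cm up, steady for two seconds, then lay it back in its cradle without dropping it. Only then switch the lamp off; finish with the racks lying flat in the tray again, side by side, and the other instruments where they were.

Things in the scene. Friction and masses are not known exactly. Their poses are not given: they have to be found in the camera images.
- lightbox: Flat aluminium light box, white top panel, 230 (x) x 220 (y) x 24 mm high, fixed. Origin: centre of its underside; x away from the robot, y to its left. On top: a dark end fence across the far end (near face x = +105 mm, 12 mm high) and four dark guide strips along x (x = -10 to 105 mm, 5 mm wide, 6 mm high) centred at y = +85.5, +29.5, -26.5, -82.5 mm, with three lanes between them.
- lane_left (a point): Where the origin of the five-lens rack lies when home in the left lane: on the panel (24 mm above the table), 58 mm before the end fence and 18 mm right of the strip's right face; axes as the light box. A lane is 51 mm wide between strips.
- lane_middle (a point): The same for the four-lens rack in the middle lane.
- lane_right (a point): The same for the three-lens rack in the right lane.
- toggle (a joint): The lamp switch: a chrome bat lever, angle in rad. 0 = off, leaning towards the robot (box -x); 0.8 = on, leaning away (box +x); 0.4 = upright, the snap-over centre. A spring throws it to the end on whichever side of the centre it is; 2 to 3 N at the tip brings it to the centre. Off at the start.
- toggle_pivot (a point): Pivot of the lever, 47 mm above the table; it swings in the box's x-z plane about it. It sits on the grey control pod on the box's right side (100 x 55 x 45 mm high; pod spans box x = -115 to -15, y = -165 to -110 mm; pivot at x = -65, y = -137.5 mm). A bushing reaches 7 mm above the pivot; axes as the light box.
- toggle_tip (a point): Tip of the bat lever, 40 mm from the pivot; rod 7.6 mm thick, with a 12 mm ball at the end.
- rack_five: Rack with five lenses (d 20 mm) in a row: black lens bar 116 x 36 x 6 mm, then a walnut handle 80 x 22 x 16 mm; flat below, 90 g. Origin: underside, middle of the lens bar; x along the bar away from the handle, z up. Bar end x = +58, handle x = -138 to -58 mm; balances near x = -52, grip the handle at about x = -82. Starts flat in the tray, handle to the robot; may be absent.
- rack_four: Rack with four lenses (d 24 mm) in a row: black lens bar 116 x 36 x 6 mm, then a walnut handle 80 x 22 x 16 mm; flat below, 90 g. Origin: underside, middle of the lens bar; x along the bar away from the handle, z up. Bar end x = +58, handle x = -138 to -58 mm; balances near x = -52, grip the handle at about x = -82. Starts flat in the tray, handle to the robot; may be absent.
- rack_three: Rack with three lenses (d 32 mm) in a row: black lens bar 116 x 36 x 6 mm, then a walnut handle 80 x 22 x 16 mm; flat below, 90 g. Origin: underside, middle of the lens bar; x along the bar away from the handle, z up. Bar end x = +58, handle x = -138 to -58 mm; balances near x = -52, grip the handle at about x = -82. Starts flat in the tray, handle to the robot; may be absent.
- rack_five_mid (a point): Top of the lens bar in the middle of the rack's lens row, the point to aim the imager at (6 mm above the rack's origin).
- rack_four_mid (a point): Top of the lens bar in the middle of the rack's lens row, the point to aim the imager at (6 mm above the rack's origin).
- rack_three_mid (a point): Top of the lens bar in the middle of the rack's lens row, the point to aim the imager at (6 mm above the rack's origin).
- tray: Shallow open mahogany tray lined with green baize, fixed, 296 (x) x 326 (y) mm outside, 280 x 310 mm inside, floor 4 mm above the table, walls 14 mm high above the table. Origin: centre of its underside; x away from the robot, y to its left. The racks lie in it side by side along its x, about 95 mm apart.
- tray_floor (a point): Centre of the tray's inner floor, 4 mm above the table; axes as the tray.
- imager: Pale grey hand imager, 160 g: handle 30 wide x 26 mm high along x (x = -75 to +62 mm); at its front a head 44 mm wide (x = 58 to 98 mm) reaching from 34 mm below the handle's underside to 4 mm above its top. Origin: underside of the handle where to grip it from above (balances 11 mm ahead); x towards the head, z up. Starts in its cradle. Looks straight down (-z) from under the head.
- imager_eye (a point): Centre of the imager's window under the head, 78 mm ahead of and 34 mm below the imager's origin; axes as the imager. Sharp when the target is 45 to 95 mm below it.
- cradle: Black cradle, fixed: base 120 x 60 x 8 mm and two saddle posts, 12 mm thick along x, at x = -45 and +45 mm, 55 mm high where the handle rests, with cheeks 10 mm higher on both sides, 40 mm apart. Origin: centre of its underside; x as the imager's when it lies in it. Between the posts the handle is free for the fingers.
- cradle_seat (a point): Where the imager's origin lies when it is in the cradle, 55 mm above the table; axes as the cradle.
- occluder: Bystander: bone-coloured plastic occluder lying flat, a 58 mm cup (origin at its centre, underside) with a 145 mm handle along its y; 13 mm high.
- lens_measure: Bystander: brass lens measure, a 46 mm round dial 13 mm high with three pins, lying flat.
- trial_frame: Bystander: steel trial frame with two 46 mm rims side by side along its y, 10 mm high, temples to its -x.
- pen_torch: Bystander: aluminium pen torch, 115 mm long, 13 mm thick, lying along its x.

How it is judged:
By the outcome, as a careful person would: the job done as asked, in the order asked, and still so for the second after the job is handed in, with the robot touching nothing.
Of rack_five, rack_four, rack_three only 2 to 3 are there at a start; the rules pass over those that are not, and their reading is None.
At some moment in a run one of rack_five, rack_four, rack_three may be knocked a few centimetres aside while the robot is not near it.
It also fails if it takes over 210 s, if anything falls off the work surface, if the arm or the gripper's body presses on something with over 40 N, if the wrist force passes 120 N, or if a joint passes its speed limit or range.

## Working session

There is one attempt and no reset: what is moved stays moved. The work goes in short steps, each a Python script; the robot and the scene stay as the last script left them, time stands still between calls to the robot, and variables do not carry over. Pictures are saved under pics/ and viewed, at most 14 in all, crops included, and the job is handed in when it is done.

```bash
ls; mkdir -p pics
python3 - <<'E'
from bench import bot, cams, kinematics
import cv2,numpy as np
np.set_printoptions(precision=4,suppress=True)
for n in("scene","top"):
    cv2.imwrite(f"pics/{n}0.png",cv2.resize(cams.grab_frame(n)[:,:,::-1],(800,600),interpolation=cv2.INTER_CUBIC))
    m=cams.camera_model(n);print(n,m["camera_matrix"],m["pose"])
print(bot.state(),bot.tip_reach)
E
```

```text
bench.py
pics
scene [[349.3481   0.     256.5583]
 [  0.     349.3481 195.7775]
 [  0.       0.       1.    ]] [[ 0.8592  0.397  -0.3227  0.8728]
 [ 0.5113 -0.6878  0.5153 -0.4897]
 [-0.0173 -0.6077 -0.7939  0.7939]
 [ 0.      0.      0.      1.    ]]
top [[434.7813   0.     251.5208]
 [  0.     434.7813 190.4775]
 [  0.       0.       1.    ]] [[ 0.022  -0.9887  0.1482  0.3588]
 [-0.9997 -0.0206  0.011  -0.0102]
 [-0.0078 -0.1484 -0.9889  1.3584]
 [ 0.      0.      0.      1.    ]]
{'t': 0.1, 'joint_positions': array([-1.359 ,  0.2765,  1.506 ,  0.    ,  1.3607, -0.121 ]), 'qvel': array([-0.0003, -0.0013, -0.0022,  0.0023,  0.0009, -0.0005]), 'joint_efforts': array([  0.0015, -41.7702, -24.6405,  -0.0004,   0.0058,   0.    ]), 'eef_pos': array([ 0.1878, -0.5433,  0.4039]), 'eef_rot': array([-0.0008,  0.9862,  0.1656, -0.    ]), 'contact_force': array([0.5952, 0.2046, 0.511 ]), 'wrist_torque': array([-0.0336,  0.0307, -0.0153]), 'grasp_force': 0.0, 'finger_gap': 0.08529687122132447} 0.1734
```

View pics/scene0.png

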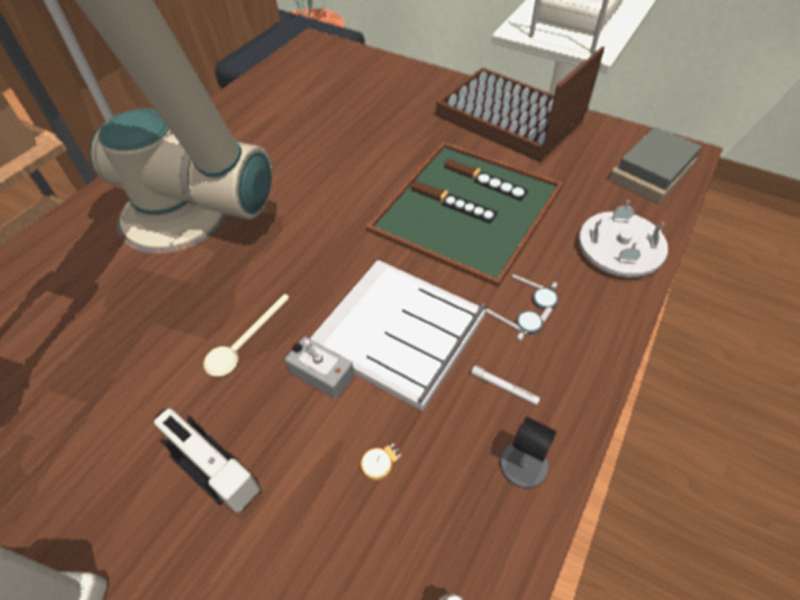

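View pics/top0.png

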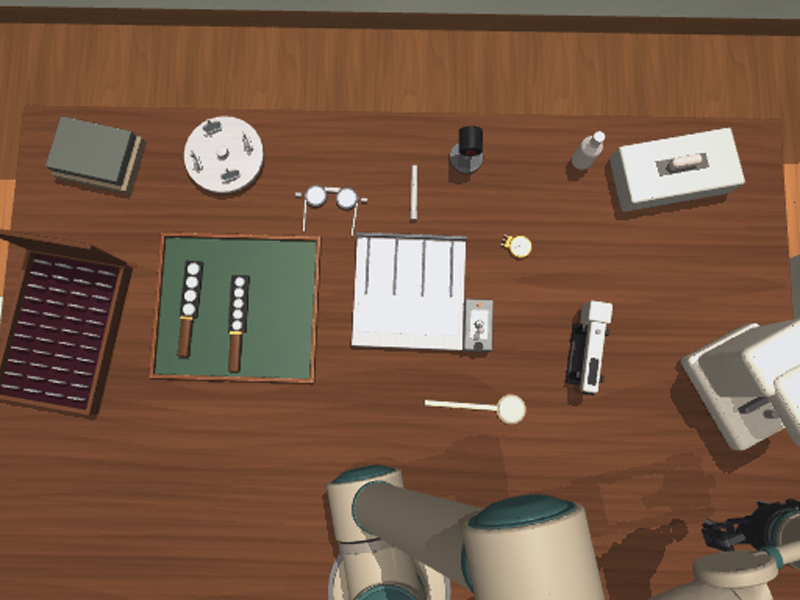

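Top view: the tray is at left (152–320, 235–380 of 800x600). It holds a four-lens rack near (190,290) and a five-lens rack near (238,300), and the three-lens rack is absent. The box is at (355–466, 236–348), the pod and toggle at (479,325), and the imager in its cradle at (593,345). The scene view agrees. Next I'll view enlarged crops to choose the measuring features.

```bash
cat > h.py <<'E'
from bench import bot, cams, kinematics
import cv2,numpy as np
np.set_printoptions(precision=4,suppress=True)
CM={n:cams.camera_model(n) for n in("scene","top")}
def ray(n,uv):
    K=np.array(CM[n]["camera_matrix"]);P=np.array(CM[n]["pose"])
    d=P[:3,:3]@np.linalg.solve(K,[uv[0],uv[1],1.]);return P[:3,3],d
def plane(n,uv,z):
    o,d=ray(n,uv);return o+d*(z-o[2])/d[2]
def proj(n,p):
    K=np.array(CM[n]["camera_matrix"]);P=np.array(CM[n]["pose"])
    q=K@(P[:3,:3].T@(np.asarray(p)-P[:3,3]));return q[:2]/q[2]
def tri(us,ut):
    (a,d),(b,e)=ray("scene",us),ray("top",ut)
    s=np.linalg.lstsq(np.c_[d,-e],b-a,rcond=None)[0]
    p,q=a+d*s[0],b+e*s[1];return (p+q)/2,np.linalg.norm(p-q)
E
python3 - <<'E'
from h import *
t=cams.grab_frame("top");s=cams.grab_frame("scene");np.savez("f0.npz",t=t,s=s)
def c(im,x0,y0,w,h,k): return cv2.resize(im[y0:y0+h,x0:x0+w,::-1],None,fx=k,fy=k,interpolation=cv2.INTER_NEAREST)
o=np.zeros((600,800,3),np.uint8)
o[:300,:380]=c(t,222,145,95,75,4)     # box
o[:300,400:600]=c(t,352,185,50,75,4) # imager
o[:300,600:800]=c(t,105,160,50,75,4) # racks
o[300:,:500]=c(s,185,160,125,75,4)
o[300:,500:800]=c(s,95,258,75,75,4)
cv2.imwrite("pics/c1.png",o)
E
```

```text
(no output)
```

View pics/c1.png

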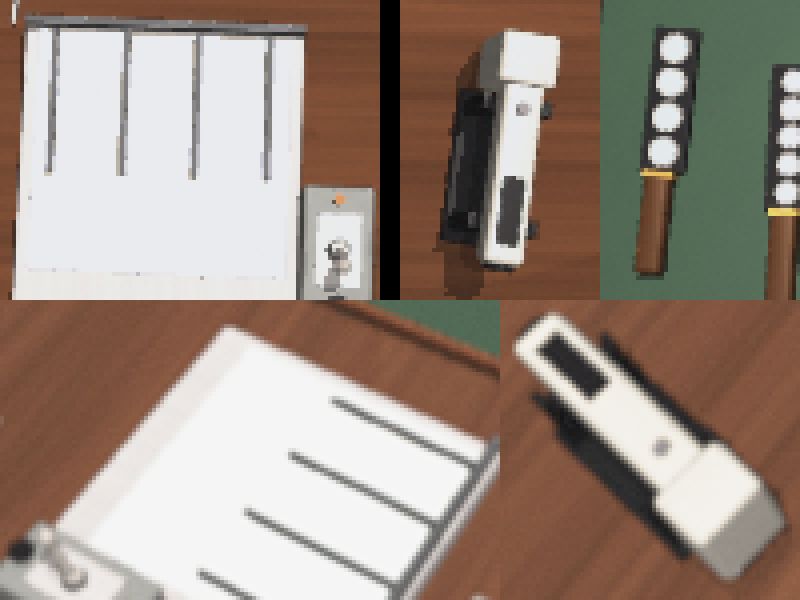

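The crop shows four clear strips in both views. The imager has a grey button at native ~(383,212) in top and ~(135,294) in scene, and the lens blobs are clean. Now I'll measure.

```bash
cat >> h.py <<'E'
def blobs(im,roi,thr,amin,amax):
    x,y,w,h=roi;g=im[y:y+h,x:x+w].min(2).astype(float)
    n,l,st,_=cv2.connectedComponentsWithStats((g>thr).astype(np.uint8),connectivity=4)
    out=[]
    for i in range(1,n):
        if amin<=st[i,4]<=amax:
            m=cv2.dilate((l==i).astype(np.uint8),np.ones((3,3)))
            wt=np.clip(g-60,0,None)*m;v,u=np.mgrid[:h,:w]
            out.append((x+(wt*u).sum()/wt.sum(),y+(wt*v).sum()/wt.sum()))
    return np.array(out)
def rows(pts):
    """cluster lens blobs into straight rows of equal spacing; list of ordered arrays"""
    from scipy.cluster.hierarchy import fcluster,linkage
    c=fcluster(linkage(pts),12.5,"distance")
    r=[]
    for k in set(c):
        q=pts[c==k]
        if len(q)<3: continue
        d=np.linalg.svd(q-q.mean(0))[2][0]; r.append(q[np.argsort(q@d)])
    return r
E
python3 - <<'E'
from h import *
f=np.load("f0.npz");t,s=f["t"],f["s"]
bt=blobs(t,(103,155,98,85),120,8,120);bs=blobs(s,(240,95,115,75),120,6,120)
rt,rs=rows(bt),rows(bs);print([len(r) for r in rt],[len(r) for r in rs])
for a in rt:
    for b in rs:
        if len(a)==len(b):
            A=sorted((plane("top",u,.01) for u in a),key=lambda p:p[0])
            a=sorted(a,key=lambda u:plane("top",u,.01)[0]);b=sorted(b,key=lambda u:plane("scene",u,.01)[0])
            P=np.array([tri(v,u)[0] for u,v in zip(a,b)]);e=[tri(v,u)[1] for u,v in zip(a,b)]
            d=np.linalg.svd(P-P.mean(0))[2][0];d*=np.sign(d[0])
            print(len(a),P.mean(0),"err",np.max(e),"yaw",np.arctan2(d[1],d[0]),"len",np.ptp(P@d), "top-only",np.mean(A,0))
# strips: darkest columns per row in the top view
g=t.min(2).astype(float);gs=s.min(2).astype(float)
L=[]
for x0 in (235,253,271,289):
    pts=[]
    for v in range(157,188):
        w=np.clip(200-g[v,x0-4:x0+6],0,None)
        if w.sum()>60: pts.append(plane("top",(x0-4+(w*np.arange(10)).sum()/w.sum(),v),.030))
    pts=np.array(pts);p=np.polyfit(pts[:,0],pts[:,1],1);L.append(p)
    print("strip",len(pts),pts[0],pts[-1],"yaw",np.arctan(p[0]))
print("row gray at strip2 col",[int(x) for x in g[146:195,252:255].min(1)])
# imager button
for im,n,r in((t,"top",(378,207,10,10)),(s,"scene",(129,288,13,13))):
    x,y,w,h=r;q=im[y:y+h,x:x+w].min(2).astype(float);wt=np.clip(200-q,0,None);wt[wt<25]=0
    v,u=np.mgrid[:h,:w];print(n,x+(wt*u).sum()/wt.sum(),y+(wt*v).sum()/wt.sum());print(q.astype(int)[::2])
# imager edges
for v in range(190,254,4): 
    u=np.where(g[v,355:402]>150)[0]+355
    if len(u): print(v,u.min(),u.max(),plane("top",(u.max()+.5,v),.081)[:2],plane("top",(u.min()-.5,v),.081)[:2])
E
```

```text
Traceback (most recent call last):
  File "h.py", line 30, in rows
    c=fcluster(linkage(pts),12.5,"distance")
               ~~~~~~~^^^^^
ValueError: The number of observations cannot be determined on an empty distance matrix.
```

```bash
python3 - <<'E'
s=open("h.py").read()
i=s.index("def blobs");j=s.index("def rows")
s=s[:i]+'''def blobs(im,roi,thr,amin,amax):
    """centroids of bright blobs, found in a 4x enlarged roi (areas in native px)"""
    x,y,w,h=roi;g=cv2.resize(im[y:y+h,x:x+w].min(2),None,fx=4,fy=4,interpolation=cv2.INTER_CUBIC)
    n,l,st,c=cv2.connectedComponentsWithStats((g>thr).astype(np.uint8),connectivity=4)
    return np.array([((c[i]+.5)/4-.5)+(x,y) for i in range(1,n) if amin<=st[i,4]/16<=amax])
'''+s[j:]
open("h.py","w").write(s)
E
cat > m.py <<'E'
from h import *
f=np.load("f0.npz");t,s=f["t"],f["s"]
for thr in (130,160,190):
    print(thr,len(blobs(t,(103,155,98,85),thr,4,120)),len(blobs(s,(240,95,115,75),thr,4,120)))
bt=blobs(t,(103,155,98,85),160,4,120);bs=blobs(s,(240,95,115,75),160,4,120)
rt,rs=rows(bt),rows(bs);print([len(r) for r in rt],[len(r) for r in rs])
for a in rt:
    for b in rs:
        if len(a)==len(b):
            a=sorted(a,key=lambda u:plane("top",u,.01)[0]);b=sorted(b,key=lambda u:plane("scene",u,.01)[0])
            P=np.array([tri(v,u)[0] for u,v in zip(a,b)]);e=[tri(v,u)[1] for u,v in zip(a,b)]
            d=np.linalg.svd(P-P.mean(0))[2][0];d*=np.sign(d[0])
            print(len(a),P.mean(0),"err",np.max(e),"yaw",np.arctan2(d[1],d[0]),"len",np.ptp(P@d), "top-only",np.mean([plane("top",u,.01) for u in a],0))
g=t.min(2).astype(float)
for x0 in (235,253,271,289):
    pts=[]
    for v in range(157,188):
        w=np.clip(200-g[v,x0-4:x0+6],0,None)
        if w.sum()>60: pts.append(plane("top",(x0-4+(w*np.arange(10)).sum()/w.sum(),v),.030))
    pts=np.array(pts);p=np.polyfit(pts[:,0],pts[:,1],1)
    print("strip",len(pts),pts[0],pts[-1],"yaw",np.arctan(p[0]))
print("strip2 col",[int(x) for x in g[146:195,251:255].min(1)])
for im,n,r in((t,"top",(378,207,10,10)),(s,"scene",(129,288,13,13))):
    x,y,w,h=r;print(n,im[y:y+h,x:x+w].min(2))
for v in range(190,254,4): 
    u=np.where(g[v,355:402]>150)[0]+355
    if len(u): print(v,u.min(),u.max(),plane("top",(u.max()+.5,v),.081)[:2],plane("top",(u.min()-.5,v),.081)[:2])
E
python3 m.py
```

```text
130 9 1
160 9 10
190 9 10
[5, 4] [5, 4]
5 [0.5435 0.3161 0.0103] err 0.0014051168186331375 yaw -0.006017713633501058 len 0.08797059742852537 top-only [0.544  0.3165 0.01  ]
4 [0.571  0.4133 0.0103] err 0.0011968137260837705 yaw -0.04697215524074425 len 0.08250714404627624 top-only [0.5715 0.4138 0.01  ]
strip 31 [0.6626 0.057  0.03  ] [0.5676 0.0597 0.03  ] yaw -0.017603945929362614
strip 31 [0.6637 0.0007 0.03  ] [0.5687 0.0042 0.03  ] yaw -0.02892008034350621
strip 31 [ 0.6648 -0.0535  0.03  ] [ 0.5699 -0.0515  0.03  ] yaw -0.007845105686563398
strip 31 [ 0.666  -0.1103  0.03  ] [ 0.571  -0.1085  0.03  ] yaw -0.004298691207767225
strip2 col [49, 50, 50, 77, 119, 69, 103, 127, 127, 108, 126, 127, 125, 126, 124, 126, 126, 123, 123, 123, 123, 123, 123, 123, 123, 121, 103, 128, 129, 141, 126, 125, 126, 123, 123, 124, 122, 123, 123, 124, 123, 123, 121, 233, 234, 234, 234, 234, 234]
top [[162 225 233 233 233 233 233 233 233 210]
 [173 232 233 233 234 233 233 232 232 215]
 [183 224 233 233 233 233 233 232 231 160]
 [193 233 233 232 210 222 232 232 230 160]
 [203 233 233 157 169 169 208 23
[... 966 characters left out ...]
482 -0.4076] [ 0.5474 -0.3692]
198 377 391 [ 0.5363 -0.4103] [ 0.5354 -0.366 ]
202 377 390 [ 0.5243 -0.407 ] [ 0.5235 -0.3658]
206 379 389 [ 0.5124 -0.4038] [ 0.5117 -0.3714]
210 378 387 [ 0.5004 -0.3976] [ 0.4998 -0.3683]
214 378 386 [ 0.4885 -0.3944] [ 0.488 -0.368]
218 377 386 [ 0.4767 -0.3941] [ 0.4761 -0.3648]
222 377 385 [ 0.4649 -0.3909] [ 0.4644 -0.3646]
226 376 385 [ 0.4532 -0.3906] [ 0.4526 -0.3614]
230 375 384 [ 0.4414 -0.3874] [ 0.4408 -0.3583]
234 375 384 [ 0.4298 -0.3872] [ 0.4291 -0.358 ]
238 375 383 [ 0.4181 -0.384 ] [ 0.4175 -0.3578]
242 374 383 [ 0.4065 -0.3837] [ 0.4059 -0.3547]
246 373 382 [ 0.3949 -0.3806] [ 0.3942 -0.3515]
250 376 382 [ 0.3833 -0.3803] [ 0.3829 -0.36  ]
```

```bash
cat >> h.py <<'E'
def quat(psi): return np.array([0,np.cos(psi/2),np.sin(psi/2),0])
def R2(a): return np.array([[np.cos(a),-np.sin(a)],[np.sin(a),np.cos(a)]])
YB=-.0145
def box(x,y,o=(.5735,-.0262)): return np.array(o)+R2(YB)@(x,y)
E
python3 - <<'E'
from h import *
f=np.load("f0.npz");t,s=f["t"],f["s"]
S=[(268.1,185.1),(257.6,198.6),(246.4,212.9),(234.9,228.1)];T=[(233.5,187.8),(252,188.8),(269.7,189.2),(288.2,189.8)]
B=np.array([(-.010,y) for y in(.0855,.0295,-.0265,-.0825)])
W=[]
for a,b,c in zip(S,T,B):
    p,e=tri(a,b);W.append(plane("top",b,.03)[:2]);print("strip end",p,e,"top-only",W[-1],"model",box(*c))
W=np.array(W)
def cen(im,r):
    x,y,w,h=r;q=im[y:y+h,x:x+w].min(2).astype(float);wt=np.clip(215-q,0,None);v,u=np.mgrid[:h,:w];return x+(wt*u).sum()/wt.sum(),y+(wt*v).sum()/wt.sum()
print("button",tri(cen(s,(131,291,8,8)),cen(t,(380,210,6,4))))
g=t.min(2).astype(float);R,L=[],[]
for v in range(208,249):
    row=g[v,368:398]; i=np.argmax(row>150);j=29-np.argmax(row[::-1]>150)
    # subpixel crossing of 150
    ui=368+i-1+(150-row[i-1])/(row[i]-row[i-1]);uj=368+j+(row[j]-150)/(row[j]-row[j+1])
    L.append(plane("top",(ui,v),.081));R.append(plane("top",(uj,v),.081))
R,L=np.array(R),np.array(L)
def rob(P):
    d=cv2.fitLine(P[:,:2].astype(np.float32),cv2.DIST_HUBER,0,.002,.001).ravel();d=d*np.sign(d[0]);k=d[1]/d[0];return k,d[3]*np.sign(d[0])+0,d
for n,P in(("R",R),("L",L)):
    k=np.polyfit(P[:,0],P[:,1],1);print(n,"yaw",np.arctan(k[0]),"y at .455",np.polyval(k,.455),"res",np.std(P[:,1]-np.polyval(k,P[:,0])))
print("rear col",g[244:258,378],"front col",g[186:200,385]);print([plane("top",(378,v),.081)[:2] for v in(250,251,252)],[plane("top",(385,v),.085)[:2] for v in(191,192,193)])
pv=box(-.065,-.1375);print("pivot",pv,"tip px model",proj("top",[*(pv+R2(YB)@(-.0156,0)),.084]),proj("scene",[*(pv+R2(YB)@(-.0156,0)),.084]))
for p,a in(([.46,.316],0),([.46,.316],np.pi),([*pv],0),([.455,-.375],-.154),([.5,.0],0)):
    print(p,a,kinematics.solve_ik([*p,.2],quat(a)))
E
```

```text
strip end [0.567  0.0613 0.0204] 0.001203586404208698 top-only [0.565  0.0604] model [0.5647 0.0594]
strip end [0.5654 0.004  0.021 ] 0.0024563132539360223 top-only [0.5631 0.0031] model [0.5639 0.0034]
strip end [ 0.5646 -0.0517  0.021 ] 0.0005036557491432616 top-only [ 0.563  -0.0516] model [ 0.5631 -0.0526]
strip end [ 0.5641 -0.1087  0.0224] 0.0016674024056634077 top-only [ 0.5623 -0.1087] model [ 0.5623 -0.1085]
button (array([ 0.4938, -0.3824,  0.0793]), np.float64(0.0015766134243105111))
R yaw -0.14465844432393324 y at .455 -0.3894675800649473 res 0.00035501890502835404
L yaw -0.14386621066217029 y at .455 -0.3619461084542293 res 0.00022595162669655894
rear col [ 62.  71. 202. 232. 231. 231. 191.  54.  37.  54.  50.  48.  45.  46.] front col [ 55.  55.  54.  54.  56.  56.  62. 159. 233. 233. 233. 233. 233. 233.]
[array([ 0.383 , -0.3673]), array([ 0.3802, -0.3672]), array([ 0.3773, -0.3671])] [array([ 0.5562, -0.3904]), array([ 0.5532, -0.3903]), array([ 0.5503, -0.3903])]
pivot [ 0.5065 -0.1627] tip px model [307.6638 211.4232] [195.8898 218.1402]
[0.46, 0.316] 0 [ 0.4772  0.4401  1.8234 -0.      0.8781  2.048 ]
[0.46, 0.316] 3.141592653589793 [ 0.4772  0.4401  1.8234 -0.      0.8781 -1.0936]
[np.float64(0.5065131528688673), np.float64(-0.16274307859218004)] 0 [-0.4417  0.4098  1.8816 -0.      0.8502  1.1291]
[0.455, -0.375] -0.154 [-0.8073  0.477   1.7512 -0.      0.9134  0.9175]
[0.5, 0.0] 0 [-0.1392  0.3728  1.9514 -0.      0.8174  1.4315]
```

Heights check out: lens tops at 10.3 mm, imager button at 79 mm, and the imager outline length about 171 of 173 mm. Now the toggle.

```bash
cat >> h.py <<'E'
def xyz(p,tipz): return np.array([p[0],p[1],tipz+.1734])   # TCP for a closed-finger tip height
def F(): return np.array(bot.state()["contact_force"])
def lit():
    t=cams.grab_frame("top");return t[192:206,240:280].mean()
def toggle(on):
    s=-1 if on else 1
    P=lambda x,z:xyz(box(-.065+x,-.1375),z)
    bot.grip(0,30);q=quat(YB)
    bot.move_ptp(P(s*.05,.16),q)
    bot.servo_line(P(s*.05,.064),max_speed=.12)
    f0=F();bot.servo_line(P(s*.007,.064),max_speed=.05);print("push",F()-f0)
    bot.servo_line(P(s*.05,.064),max_speed=.12);bot.servo_line(P(s*.05,.16),max_speed=.2)
E
python3 - <<'E'
from h import *
print(lit());
bot.move_ptp([.35,-.35,.38],quat(YB))
toggle(True);print(lit(),bot.state()["t"])
cv2.imwrite("pics/t1.png",cv2.resize(cams.grab_frame("scene")[140:290,150:350,::-1],(800,600)))
E
```

```text
235.96964285714284
push [-0.5346 -0.2312 -0.3652]
236.05357142857142 6.0417
```

View pics/t1.png

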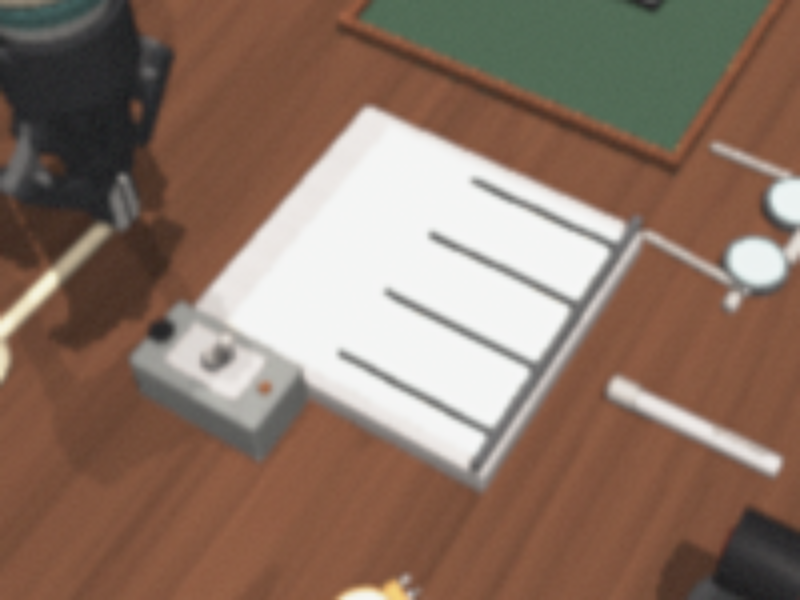

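The lever's bat now looks foreshortened at (217,355), and the saturated panel doesn't show whether the lamp is lit. I'll compare pixels before and after.

Run:
```python
from h import *
f=np.load("f0.npz");t,s=cams.grab_frame("top"),cams.grab_frame("scene")
print("panel",f["t"][195:205,240:280].mean((0,1)),t[195:205,240:280].mean((0,1)),f["s"][180:195,240:255].mean((0,1)),s[180:195,240:255].mean((0,1)))
pv=box(-.065,-.1375)
for n,a in(("top",.4),("top",-.4),("scene",.4),("scene",-.4)):
    print(n,a,proj(n,[*(pv+R2(YB)@(np.sin(a)*.04,0)),.047+.04*np.cos(a)]),proj(n,[*pv,.047]))
k=lambda im,x,y:cv2.resize(im[y:y+40,x:x+40,::-1],(400,300),interpolation=cv2.INTER_CUBIC)
cv2.imwrite("pics/t2.png",np.vstack([np.hstack([k(f["t"],287,190),k(t,287,190)]),np.hstack([k(f["s"],180,205),k(s,180,205)])]))
```

```text
panel [233.95   234.9725 238.9975] [234.0925 235.12   239.0175] [244.0444 244.9733 243.9778] [244.2756 244.9733 244.0133]
top 0.4 [307.8408 200.9113] [306.2885 207.5274]
top -0.4 [307.6575 211.4207] [306.2885 207.5274]
scene 0.4 [206.1358 223.6922] [203.0918 228.9756]
scene -0.4 [195.9073 218.1801] [203.0918 228.9756]
```

View pics/t2.png

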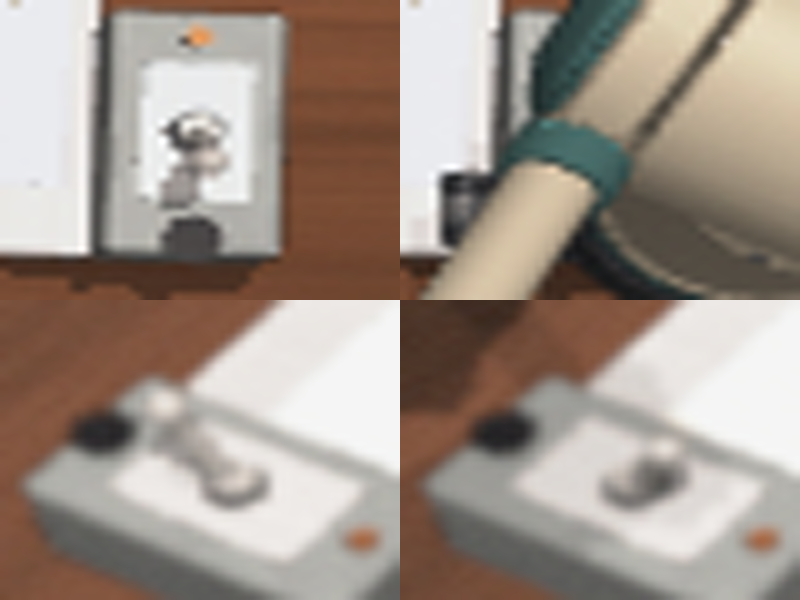

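Toggle on is confirmed: the scene tip moved from (196.5,219) to (206.5,225), exactly the predicted on-position. Racks next.

```bash
cat >> h.py <<'E'
TRAY=((100,150,105,95),(238,93,122,88))      # rois top, scene
BOX=((222,145,82,80),(190,155,130,105))
def racks(roi,z,thr=160):
    """{n:(mid xyz by triangulation, yaw, err)} of the lens rows in the rois"""
    t,s=cams.grab_frame("top"),cams.grab_frame("scene")
    rt,rs=[rows(blobs(im,r,thr,4,90)) for im,r in((t,roi[0]),(s,roi[1]))]
    out={}
    for a in rt:
        for b in rs:
            if len(a)==len(b):
                a=sorted(a,key=lambda u:plane("top",u,z)[0]);b=sorted(b,key=lambda u:plane("scene",u,z)[0])
                T=[tri(v,u) for u,v in zip(a,b)];P=np.array([p for p,_ in T])
                d=np.linalg.svd(P-P.mean(0))[2][0];d*=np.sign(d[0])
                out[len(a)]=(P.mean(0),np.arctan2(d[1],d[0]),max(e for _,e in T))
    return out
def line(p,z,yaw=None,v=.25): bot.servo_line(xyz(p,z),None if yaw is None else quat(yaw),max_speed=v)
def pick(mid,yaw,floor):
    g=np.array(mid[:2])+R2(yaw)@(-.082,0)
    bot.grip(.045,40);bot.move_ptp(xyz(g,floor+.08),quat(yaw));line(g,floor+.003,v=.15)
    bot.grip(0,40);st=bot.state();print("gap",st["finger_gap"],st["grasp_force"])
    line(g,floor+.09,v=.15);return g
def guard(step,lim,n):
    """1 mm steps along the xy unit vector until the force against it exceeds lim"""
    f0=F();p=np.array(bot.state()["eef_pos"])
    for i in range(1,n+1):
        bot.servo_line(p+np.array([*step,0])*.001*i,max_speed=.03)
        f=-(F()-f0)[:2]@step
        if f>lim: break
    print("guard steps",i,"force",f);return i
def place_lane(y):
    ex,ey=R2(YB)@(1,0),R2(YB)@(0,1)
    a=box(-.035-.010,y-.005)
    bot.move_ptp(xyz(a,.13),quat(YB));line(a,.031,v=.15)
    line(a,.0265,v=.03);print("down",F())
    i=guard(ex,4,18);j=guard(ey,4,14);guard(ex,4,4)
    p=np.array(bot.state()["eef_pos"]);print("home tcp",p[:2],"model",box(-.035,y))
    bot.grip(.042);bot.servo_line(p+[0,0,.09],max_speed=.15)
E
python3 - <<'E'
from h import *
r=racks(TRAY,.01);print(r)
m=r[5];assert abs(m[0][2]-.01)<.004
pick(m[0],m[1],.004)
print("carry",bot.state()["finger_gap"])
place_lane(.065)
bot.move_ptp([.40,.25,.38],quat(0))
print(racks(BOX,.03,200),box(.047,.065),racks(TRAY,.01),bot.state()["t"])
E
```

```text
{5: (array([0.5435, 0.3161, 0.0103]), np.float64(-0.006102673958980609), np.float64(0.001407671162909013)), 4: (array([0.5709, 0.4133, 0.0103]), np.float64(-0.04712254659859525), np.float64(0.001228731739796824))}
gap 0.020875984946425213 40.10138690471649
carry 0.020760158727697632
down [-0.1512  1.3066  5.5722]
guard steps 14 force 5.974512753969943
guard steps 3 force 4.289113841356239
guard steps 2 force 4.156246283831352
home tcp [0.5434 0.0364] model [0.5394 0.0393]
{5: (array([0.6235, 0.0348, 0.0299]), np.float64(-0.021812667951902485), np.float64(0.001641478906061415))} [0.6214 0.0381] {3: (array([0.541 , 0.4135, 0.0278]), np.float64(0.06391419512399607), np.float64(0.02194260110043462))} 19.6083
```

Run:
```python
from h import *
t,s=cams.grab_frame("top"),cams.grab_frame("scene");np.savez("f1.npz",t=t,s=s)
k=lambda im,x,y:cv2.resize(im[y:y+60,x:x+40,::-1],(400,600),interpolation=cv2.INTER_CUBIC)
k2=lambda im,x,y:cv2.resize(im[y:y+75,x:x+50,::-1],(400,600),interpolation=cv2.INTER_CUBIC)
cv2.imwrite("pics/b1.png",np.hstack([k(t,225,145),k2(s,255,165)]))
```

```text
(no output)
```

View pics/b1.png

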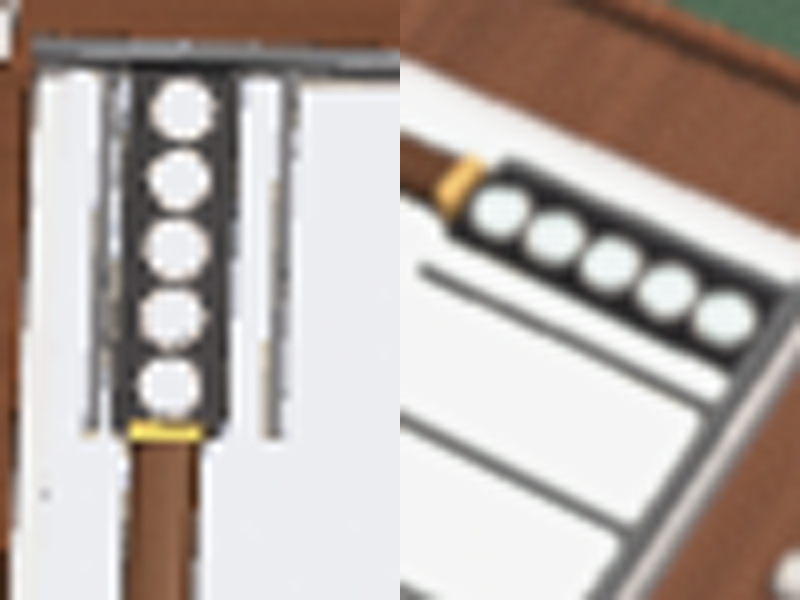

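The bar is against the fence, but a gap of about 3 mm remains along the left strip: in the top crop the bar edge is at x≈132 and the strip at 110. The 4 N limit was reached by friction. I'll regrip, unload and push harder.

```bash
python3 - <<'E'
s=open("h.py").read()
i=s.index("def place_lane")
s=s[:i]+'''def home(y):
    """rack gripped on the panel: unload, push to the fence and the strip, press again, let go"""
    ex,ey=R2(YB)@(1,0),R2(YB)@(0,1)
    p=np.array(bot.state()["eef_pos"]);bot.servo_line(p+[0,0,.0008],max_speed=.02);print("unloaded",F())
    guard(ex,9,20);p=np.array(bot.state()["eef_pos"]);bot.servo_line(p-[*ex*.001,0],max_speed=.03)
    guard(ey,9,16);guard(ex,9,6)
    p=np.array(bot.state()["eef_pos"]);print("home tcp",p,"model",box(-.035,y))
    bot.servo_line(p-[0,0,.0008],max_speed=.02)
    bot.grip(.042);bot.servo_line(p+[0,0,.09],max_speed=.15)
def place_lane(y):
    a=box(-.035-.010,y-.005)
    bot.move_ptp(xyz(a,.13),quat(YB));line(a,.031,v=.15)
    line(a,.0265,v=.03);print("down",F());home(y)
'''
open("h.py","w").write(s)
E
python3 - <<'E'
from h import *
g=(.5434,.0364)
bot.move_ptp(xyz(g,.12),quat(YB));line(g,.0268,v=.12);bot.grip(0,40);print(F())
home(.065)
bot.move_ptp([.35,-.2,.40],quat(0))
print(racks(BOX,.03,200),box(.047,.065),racks(TRAY,.01),bot.state()["t"])
t,s=cams.grab_frame("top"),cams.grab_frame("scene");np.savez("f1.npz",t=t,s=s)
k=lambda im,x,y:cv2.resize(im[y:y+60,x:x+40,::-1],(400,600),interpolation=cv2.INTER_CUBIC)
k2=lambda im,x,y:cv2.resize(im[y:y+75,x:x+50,::-1],(400,600),interpolation=cv2.INTER_CUBIC)
cv2.imwrite("pics/b2.png",np.hstack([k(t,225,145),k2(s,255,165)]))
E
```

```text
[-0.0706 -0.106   6.2209]
unloaded [-0.359   0.0492 -1.7747]
guard steps 6 force 10.028745570125908
guard steps 6 force 10.99797009980855
guard steps 6 force 8.4895289864818
home tcp [0.5464 0.0391 0.2012] model [0.5394 0.0393]
{5: (array([0.6235, 0.0371, 0.03  ]), np.float64(-0.02731430015728114), np.float64(0.0013033995167782036))} [0.6214 0.0381] {} 29.9417
```

View pics/b2.png

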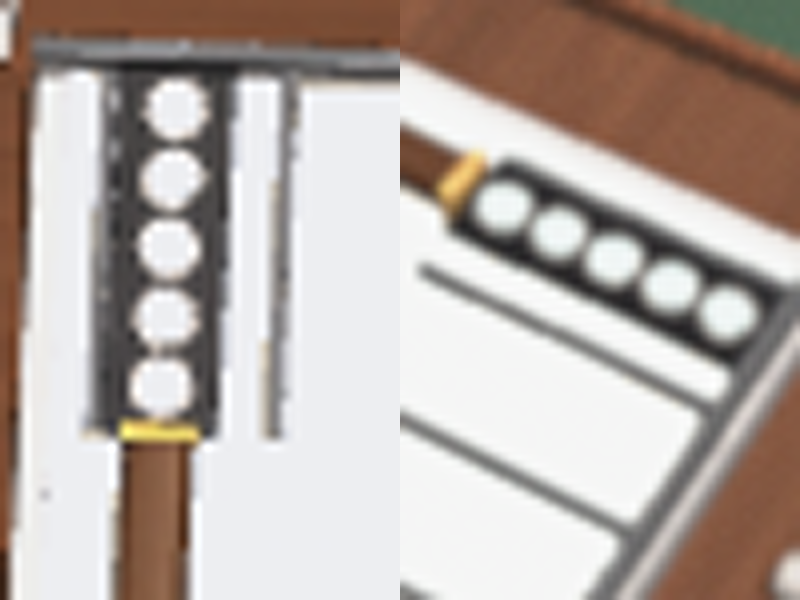

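Rack five is home now: at the fence, and within about 0.6 mm of the strip. The tray detection came back empty, so I'll look at the full view.

Run:
```python
from h import *
t,s=cams.grab_frame("top"),cams.grab_frame("scene")
for roi in (TRAY,): print([len(blobs(im,r,160,4,90)) for im,r in((t,roi[0]),(s,roi[1]))])
cv2.imwrite("pics/full1.png",np.hstack([t[130:280,80:280,::-1],s[80:230,200:400,::-1]]))
im=cv2.imread("pics/full1.png");cv2.imwrite("pics/full1.png",cv2.resize(im,(800,300)))
```

```text
[4, 3]
```

View pics/full1.png

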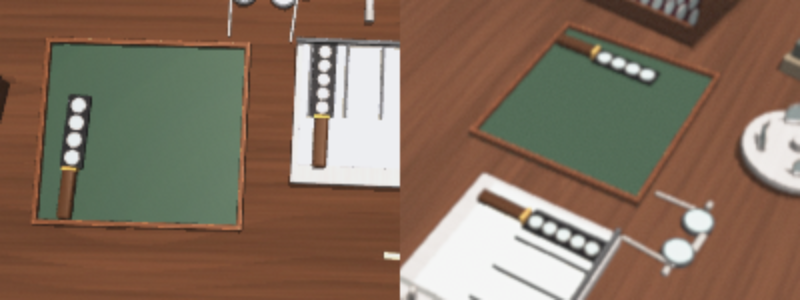

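Rack four has been knocked: its lenses now run from (78,104) to (72,158) in the left half of the picture, near the tray's left wall. I'll re-measure it and the wall distance.

Run:
```python
from h import *
for thr in(185,200,215): print(racks(TRAY,.01,thr))
t=cams.grab_frame("top").astype(int)
g=(t[...,1]>t[...,0]+8).astype(np.uint8)   # green baize
n,l,st,c=cv2.connectedComponentsWithStats(g[140:250,95:215]);i=1+np.argmax(st[1:,4])
P=np.argwhere(l==i)[:,::-1]+(95,140);q=cv2.boxPoints(cv2.minAreaRect(P.astype(np.float32)))
W=np.array([plane("top",u,.004)[:2] for u in q]);print(W,W.mean(0),[np.linalg.norm(W[k]-W[k-1]) for k in range(4)])
```

```text
{4: (array([0.5367, 0.4255, 0.0107]), np.float64(-0.06230227614271984), np.float64(0.0015527414438695712))}
{4: (array([0.5367, 0.4254, 0.0107]), np.float64(-0.06325700435934276), np.float64(0.001646157605321287))}
{4: (array([0.5367, 0.4254, 0.0109]), np.float64(-0.06274090270933176), np.float64(0.001817385958014252))}
[[0.402  0.4757]
 [0.6837 0.4831]
 [0.6746 0.1659]
 [0.3941 0.168 ]] [0.5386 0.3232] [np.float64(0.3077243816401589), np.float64(0.2818084341075723), np.float64(0.317268679291393), np.float64(0.2805052039872895)]
```

```bash
python3 - <<'E'
s=open("h.py").read()
i=s.index("def home");j=s.index("def place_lane")
s=s[:i]+'''def home(y):
    """rack gripped on the panel: unload, push to the fence, then far end first to the strip, square up, let go"""
    ex,ey=R2(YB)@(1,0),R2(YB)@(0,1)
    p=np.array(bot.state()["eef_pos"]);bot.servo_line(p+[0,0,.0008],quat(YB+.012),max_speed=.02);print("unloaded",F())
    guard(ex,9,20);p=np.array(bot.state()["eef_pos"]);bot.servo_line(p-[*ex*.001,0],max_speed=.03)
    guard(ey,9,18);p=np.array(bot.state()["eef_pos"])
    bot.servo_line(p+[*ey*.001,0],quat(YB+.001),max_speed=.02);print("squared",F())
    guard(ex,9,6)
    p=np.array(bot.state()["eef_pos"]);print("home tcp",p,"model",box(-.035,y))
    bot.servo_line(p-[0,0,.0008],max_speed=.02)
    bot.grip(.042);bot.servo_line(p+[0,0,.09],max_speed=.15)
'''+s[j:]
open("h.py","w").write(s)
E
python3 - <<'E'
from h import *
m=racks(TRAY,.01,200)[4];assert abs(m[0][2]-.01)<.004
pick(m[0],m[1],.004)
place_lane(.009)
bot.move_ptp([.35,-.25,.40],quat(0))
print(racks(BOX,.03,200),box(.047,.065),box(.047,.009),bot.state()["t"])
t,s=cams.grab_frame("top"),cams.grab_frame("scene");np.savez("f2.npz",t=t,s=s)
k=lambda im,x,y:cv2.resize(im[y:y+60,x:x+50,::-1],(450,540),interpolation=cv2.INTER_CUBIC)
cv2.imwrite("pics/b3.png",np.hstack([k(t,225,145),cv2.resize(s[155:245,225:285,::-1],(350,540),interpolation=cv2.INTER_CUBIC)]))
E
```

```text
gap 0.02093386305655138 40.33794343471527
down [-0.141   0.2099  6.7055]
unloaded [-0.649  -0.1675 -0.7686]
guard steps 17 force 10.81240531472341
guard steps 7 force 10.174617830908792
squared [-5.5081 -6.45   -0.032 ]
guard steps 6 force 9.47980379495279
home tcp [ 0.5434 -0.0173  0.2016] model [ 0.5386 -0.0167]
{4: (array([ 0.6225, -0.0185,  0.0298]), np.float64(-0.02054008917534878), np.float64(0.001353802292140361))} [0.6214 0.0381] [ 0.6206 -0.0179] 48.775
```

View pics/b3.png

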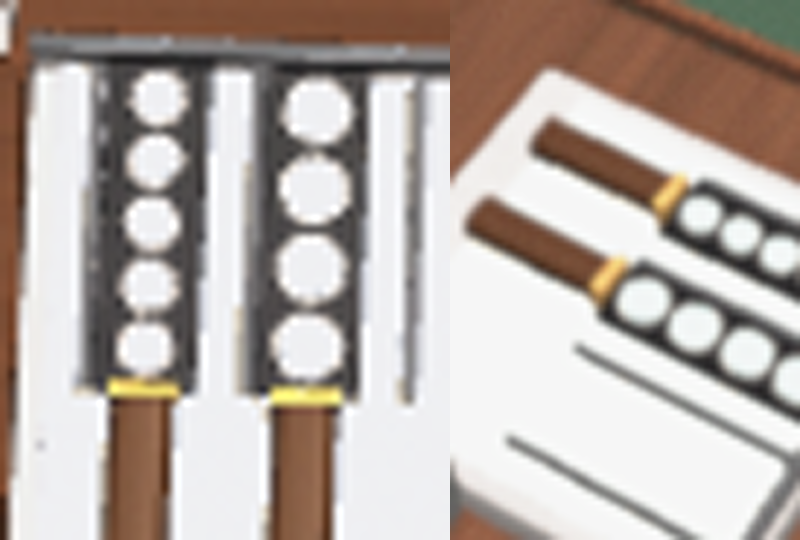

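Rack four is flush along its strip and at the fence. Rack five still shows a thin wedge at its far end (light specks at x≈103, rows 75–300), so I'll square it the same way.

Run:
```python
from h import *
g=(.5435,.0389)
bot.grip(.042,40);bot.move_ptp(xyz(g,.12),quat(-.02));line(g,.0268,v=.12);bot.grip(0,40)
home(.065)
bot.move_ptp([.35,-.25,.40],quat(0))
print(racks(BOX,.03,200),racks(BOX,.03,185),bot.state()["t"])
t,s=cams.grab_frame("top"),cams.grab_frame("scene");np.savez("f2.npz",t=t,s=s)
k=lambda im,x,y:cv2.resize(im[y:y+60,x:x+50,::-1],(450,540),interpolation=cv2.INTER_CUBIC)
cv2.imwrite("pics/b4.png",np.hstack([k(t,225,145),cv2.resize(s[155:245,250:310,::-1],(350,540),interpolation=cv2.INTER_CUBIC)]))
```

```text
unloaded [ 0.8131 -3.3376 -1.3138]
guard steps 6 force 10.750521646508322
guard steps 4 force 10.469289975389037
squared [-2.6158 -9.648   1.3922]
guard steps 6 force 10.30494610018243
home tcp [0.5465 0.0389 0.2012] model [0.5394 0.0393]
{4: (array([ 0.6225, -0.0185,  0.0298]), np.float64(-0.020981727650135576), np.float64(0.0013698101449501445))} {5: (array([0.6235, 0.0375, 0.0298]), np.float64(-0.01939164783239145), np.float64(0.0014090086693326208)), 4: (array([ 0.6225, -0.0186,  0.0299]), np.float64(-0.021634558844674127), np.float64(0.0013302454258524578))} 59.5083
```

View pics/b4.png

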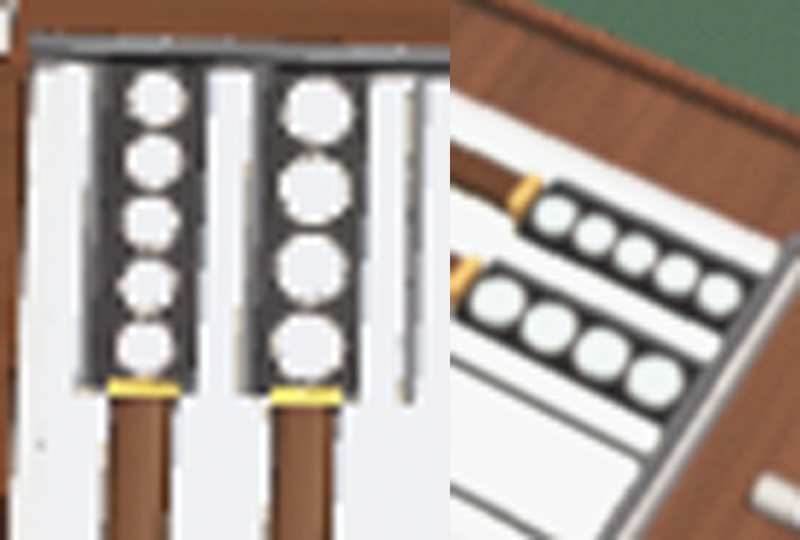

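Both racks are flush and home (lens tops at 30 mm, as expected). Now I'll pick up the imager and check it over the first rack before relying on the pose.

```bash
cat >> h.py <<'E'
IO=np.array([.4551,-.3757]);IY=-.144;IZ=.221
def hover(mid,psi=-.02,h=.070,off=(0,0)):
    """TCP so that the imager's eye stands h above the point mid"""
    o=np.array(mid[:2])-R2(psi)@(np.array([.078,0])+off)
    return np.array([*o,IZ-.055+mid[2]+h+.034])
E
python3 - <<'E'
from h import *
bot.grip(.06,60);bot.move_ptp([*IO,IZ+.09],quat(IY));bot.servo_line([*IO,IZ],max_speed=.12)
f0=F();bot.grip(0,60);st=bot.state();print(st["finger_gap"],st["grasp_force"],st["eef_pos"])
bot.servo_line([*IO,IZ+.10],max_speed=.1);print("weight",F()-f0,bot.state()["wrist_torque"])
m=(.6235,.0375,.030);p=hover(m);print(p)
bot.servo_line(p+[0,0,.03],quat(-.02),max_speed=.2);bot.servo_line(p,max_speed=.05)
bot.dwell(.3);print(bot.state()["eef_pos"],bot.state()["t"],bot.state()["finger_gap"])
t,s=cams.grab_frame("top"),cams.grab_frame("scene");np.savez("f3.npz",t=t,s=s)
# head corners (top z .174 / bottom z .100 relative to eye) expected pixels
e=np.array([*m[:2],0])
for x,y,z in((.02,.022,.164),(.02,-.022,.164),(-.02,-.022,.164),(.02,.022,.1),(.02,-.022,.1)):
    q=e+[*(R2(-.02)@(x,y)),z];print((x,y,z),proj("scene",q),proj("top",q))
cv2.imwrite("pics/i1.png",np.hstack([cv2.resize(s[120:240,200:300,::-1],(400,480),interpolation=cv2.INTER_CUBIC),cv2.resize(t[120:240,190:290,::-1],(400,480),interpolation=cv2.INTER_CUBIC)]))
E
```

```text
0.02972907856753493 60.12242674827576 [ 0.4554 -0.3761  0.2221]
weight [ 1.3147  0.8729 -1.6306] [ 0.0167  0.0556 -0.0581]
[0.5455 0.0391 0.3   ]
[0.5456 0.0391 0.3003] 66.45 0.028887144604548186
(0.02, 0.022, 0.164) [295.2315 160.9036] [232.4281 152.7782]
(0.02, -0.022, 0.164) [286.535  172.4895] [248.0391 153.3902]
(-0.02, -0.022, 0.164) [272.0714 166.0853] [247.4228 167.3226]
(0.02, 0.022, 0.1) [293.4931 177.828 ] [233.5348 157.8382]
(0.02, -0.022, 0.1) [285.2519 189.1769] [248.3785 158.4225]
```

View pics/i1.png

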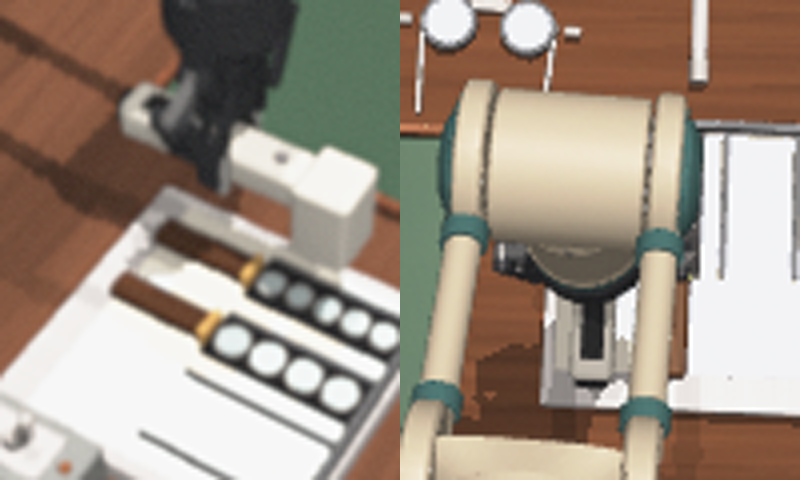

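The held imager's head corners appear at scene-crop (376,165), (345,205), (292,186) and (342,270). The predictions were (381,164), (346,210), (288,184) and (341,277), within about 1–2 native px, so the pose is good. Hold, move to rack four, then lay it back.

Run:
```python
from h import *
print(lit() if 0 else "")
bot.dwell(2.6)
p=hover((.6225,-.0185,.030));bot.servo_line(p,max_speed=.05);bot.dwell(3.0);print(bot.state()["eef_pos"],p)
bot.servo_line(p+[0,0,.03],max_speed=.1)
z0=IZ+.0011; o=np.array(bot.state()["eef_pos"])
bot.servo_line([*IO,IZ+.10],quat(IY),max_speed=.2)
bot.servo_line([*IO,IZ+.01],max_speed=.1);bot.dwell(.3)
f0=F()
for k in range(1,14):
    z=IZ+.005-.0005*k
    bot.servo_line([*IO,z],max_speed=.02);f=(F()-f0)[2]
    if f>1.5: break
print("seat z",z,f,bot.state()["eef_pos"],bot.state()["t"])
```

```text
[ 0.5445 -0.017   0.3   ] [ 0.5445 -0.0169  0.3   ]
seat z 0.2215 5.8186050434052925 [ 0.4551 -0.3757  0.222 ] 79.6417
```

Run:
```python
from h import *
bot.grip(.06);bot.dwell(.2);bot.servo_line([*IO,IZ+.10],max_speed=.1)
bot.move_ptp([.35,.1,.40],quat(0))
t,s=cams.grab_frame("top"),cams.grab_frame("scene");f=np.load("f0.npz")
k=lambda im:cv2.resize(im[180:260,350:405,::-1],(260,400))
k2=lambda im:cv2.resize(im[255:335,90:170,::-1],(270,270))
cv2.imwrite("pics/c2.png",np.hstack([k(f["t"]),k(t),np.vstack([k2(s),np.zeros((130,270,3),np.uint8)])]))
bot_t=bot.state()["t"];print(bot_t,np.abs(f["t"][185:255,358:402].astype(int)-t[185:255,358:402]).mean())
```

```text
83.275 9.34025974025974
```

View pics/c2.png

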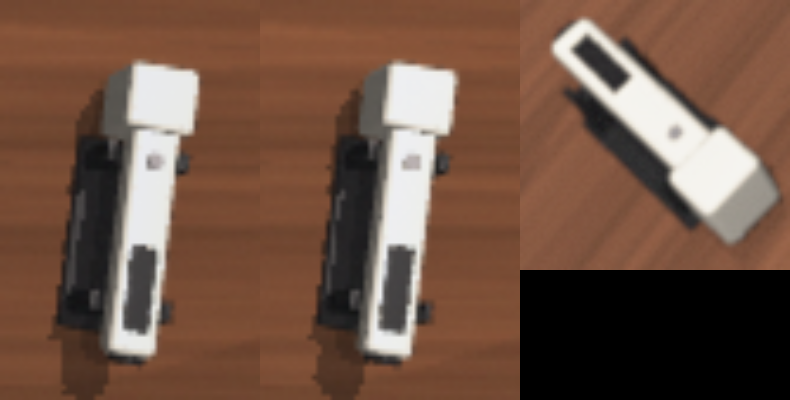

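The imager lies in its cradle exactly as before. Now lamp off, with a check of the lever in the scene view.

Run:
```python
from h import *
toggle(False)
bot.move_ptp([.35,-.30,.40],quat(YB))
s=cams.grab_frame("scene");a,b=np.load("f0.npz")["s"],np.load("f2.npz")["s"]
d=lambda x:np.abs(x[212:235,190:212].astype(int)-s[212:235,190:212]).mean();print("diff to off",d(a),"to on",d(b))
print(racks(BOX,.03,185),bot.state()["t"])
```

```text
push [1.1796 0.1312 0.8474]
diff to off 5.421607378129117 to on 13.329380764163373
{5: (array([ 0.626 ,  0.0299, -0.0388]), np.float64(0.025824300232354918), np.float64(0.03834349272577748))} 89.425
```

Run:
```python
from h import *
t,s=cams.grab_frame("top"),cams.grab_frame("scene")
for thr in(150,170,200,215,225): print(thr,racks(BOX,.03,thr))
cv2.imwrite("pics/d1.png",np.hstack([cv2.resize(t[140:240,220:320,::-1],(400,400),interpolation=cv2.INTER_CUBIC),cv2.resize(s[150:250,190:290,::-1],(400,400),interpolation=cv2.INTER_CUBIC)]))
```

```text
150 {4: (array([ 0.6236,  0.024 , -0.0117]), np.float64(0.021775430888516738), np.float64(0.049635114192223086))}
170 {5: (array([0.6235, 0.0375, 0.0298]), np.float64(-0.020186252580159277), np.float64(0.001258801322715477)), 4: (array([ 0.6225, -0.0186,  0.0298]), np.float64(-0.02159782932767361), np.float64(0.0014121796930869717))}
200 {5: (array([0.6236, 0.0375, 0.0299]), np.float64(-0.020434741226019244), np.float64(0.0014845573582009102)), 4: (array([ 0.6225, -0.0186,  0.0298]), np.float64(-0.0208072297526384), np.float64(0.0014066038589137329))}
215 {5: (array([0.6236, 0.0375, 0.03  ]), np.float64(-0.019436773135056994), np.float64(0.0015966661714825088)), 4: (array([ 0.6225, -0.0186,  0.0299]), np.float64(-0.020626779495608604), np.float64(0.0015962785439435903))}
225 {5: (array([0.6236, 0.0375, 0.0301]), np.float64(-0.020074017258011417), np.float64(0.001645273239624226)), 4: (array([ 0.6225, -0.0186,  0.03  ]), np.float64(-0.019095315477850514), np.float64(0.0014326619659712474))}
```

View pics/d1.png

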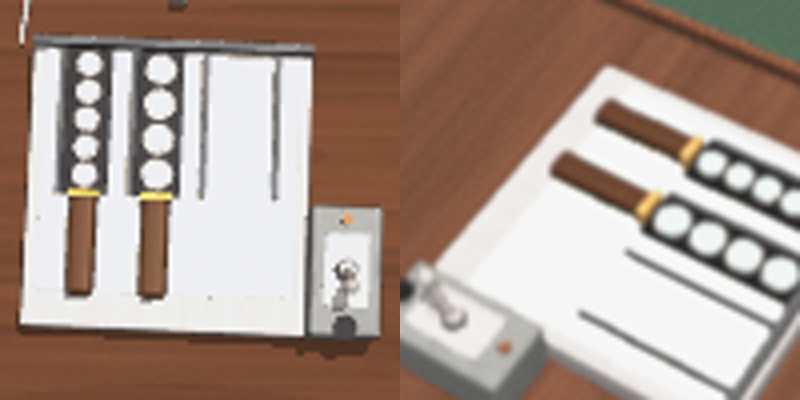

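The lever leans back to off (scene crop, tip (425,285)), and both racks are unmoved. Returning them to the tray.

Run:
```python
from h import *
r=racks(BOX,.03,200)
for n,dst in((5,(.550,.316)),(4,(.550,.411))):
    m=r[n];assert abs(m[0][2]-.03)<.004
    g=m[0][:2]+R2(m[1])@(-.082,0)
    bot.grip(.042,40);bot.move_ptp(xyz(g,.12),quat(m[1]));line(g,.0268,v=.12);bot.grip(0,40);print(bot.state()["finger_gap"])
    line(g,.13,v=.15)
    a=np.array(dst)+[-.082,0]
    bot.move_ptp(xyz(a,.11),quat(0));line(a,.013,v=.15);line(a,.0068,v=.03);print("down",F())
    bot.grip(.045);line(a,.11,v=.15)
bot.move_ptp([.35,-.30,.40],quat(0))
t,s=cams.grab_frame("top"),cams.grab_frame("scene")
for thr in(185,200): print(racks(TRAY,.01,thr))
print(bot.state()["t"])
cv2.imwrite("pics/e1.png",np.hstack([cv2.resize(t[100:300,90:420,::-1],(400,300)),cv2.resize(s[:,:,::-1],(400,300))]))
```

```text
Traceback (most recent call last):
KeyError: 5
```

```bash
cat >> h.py <<'E'
def find(roi,z):
    r={}
    for thr in(170,185,200,215): r.update({k:v for k,v in racks(roi,z,thr).items() if v[2]<.003 and abs(v[0][2]-z)<.004})
    return r
E
python3 - <<'E'
from h import *
r=find(BOX,.03);print(r);assert {4,5}<=set(r)
for n,dst in((5,(.550,.316)),(4,(.550,.411))):
    m=r[n]
    g=m[0][:2]+R2(m[1])@(-.082,0)
    bot.grip(.042,40);bot.move_ptp(xyz(g,.12),quat(m[1]));line(g,.0268,v=.12);bot.grip(0,40);print(bot.state()["finger_gap"])
    line(g,.13,v=.15)
    a=np.array(dst)+[-.082,0]
    bot.move_ptp(xyz(a,.11),quat(0));line(a,.013,v=.15);line(a,.0068,v=.03);print("down",F())
    bot.grip(.045);line(a,.11,v=.15)
bot.move_ptp([.35,-.30,.40],quat(0))
print(find(TRAY,.01),bot.state()["t"])
t,s=cams.grab_frame("top"),cams.grab_frame("scene")
cv2.imwrite("pics/e1.png",np.hstack([cv2.resize(t[100:300,90:420,::-1],(400,300)),cv2.resize(s[:,:,::-1],(400,300))]))
E
```

```text
{5: (array([0.6236, 0.0375, 0.03  ]), np.float64(-0.019262899558997973), np.float64(0.0016321122101967984)), 4: (array([ 0.6225, -0.0186,  0.03  ]), np.float64(-0.021000027963581445), np.float64(0.0016053953089055484))}
0.020722445877314883
down [ 1.3209 -0.0427  4.5286]
0.02108334439285526
down [0.1221 0.3886 2.7099]
{5: (array([0.5503, 0.3168, 0.0103]), np.float64(-0.003096596100116259), np.float64(0.0016735263167781123)), 4: (array([0.5502, 0.412 , 0.0104]), np.float64(-0.0022227199360345187), np.float64(0.0013369550726256563))} 108.5583
```

View pics/e1.png

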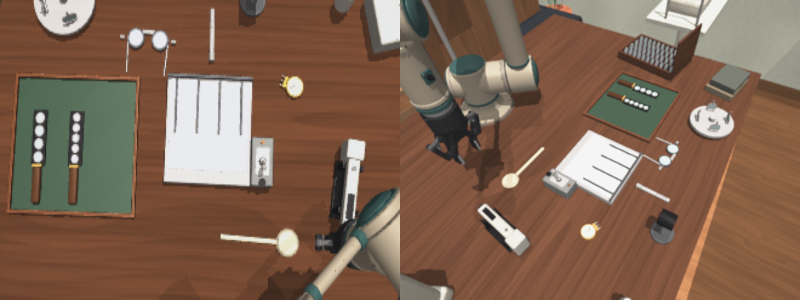

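Both racks lie flat side by side in the tray (lens tops at 10 mm). The lamp is off, the imager is in its cradle and the other instruments are in place, so I'm handing in.

```bash
python3 -c "
from bench import bot, cams, kinematics
print(bot.hand_in())"
```

```text
the job is handed in; nothing more can be done
None
```

The job is done and handed in at about 109 s: racks five and four (three was absent) were laid home and imaged with the lamp lit, the imager was cradled before the lamp went off, and both racks lie flat side by side in the tray; no verdict was returned.

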